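# Tap the wedge home on a seed-tray clamp

### The arm

A 7-joint arm with a two-finger parallel gripper is mounted at the origin on the work surface. World frame = base frame: x ahead of the robot, y to its left, z up, the work surface at z = 0. Lengths are in m, angles in rad, forces in N, time in s.
With the tool pointing down it reaches from about 0.425 to 0.925 m from the base axis. Payload 6.8 kg.
Tool frame: the origin (TCP) lies on the centre line of the jaws, within the pads' length; the fingertips stand 14 mm ahead of it and the grasp point (between the pads) lies 5 mm behind it (bot.finger_overhang is the distance from the TCP to the fingertips, in m); z points along the fingers, y is the line along which they close (so a half turn about z gives the same grasp; the last joint's range is limited). The gripper opens to 85 mm and grips with 20 to 120 N. Pads are 22 mm wide; open, the fingers measure 114 mm over their backs; the gripper's body (76 mm by 85 mm) begins 54 mm behind the grasp point. The pads swing forward as they close: fully open they stand 13 mm farther back than shut.
Start: joints at [-1.309, 0.477, 0.022, 1.555, -0.011, 1.109, -0.083], TCP at [0.244, 0.629, 0.21] pointing down, gripper open.
Joint ranges: [-2.96, 2.96], [-0.34, 2.1], [-1.41, 1.46], [0.24, 2.44], [-1.37, 4.51], [0.17, 1.92], [-2.96, 2.96]. Speed limits (rad/s): [2.39, 2.39, 3.14, 3.14, 3.14, 3.14, 3.14].

### API

Orientations are given as a unit quaternion [w, x, y, z].
In Python, from station import bot gives the robot as it stands.
- The arm moves only by the shell command python3 -m inch 'ROWS' [OPENING] [FORCE]. ROWS is JSON, a list of rows, each a list of 4 numbers: the shift along the tool's x, y, z in m, then the turn about the tool's z in degrees. A call has 1 to 12 rows; each row shifts and turns the commanded pose from where the row before left it, along the tool's axes as they then stand; what a row does not reach is not made up. A row lasts 1/10 s, in which the tool goes at most 50 mm and 8.59 degrees, less where a joint would pass 70% of its speed; a pose out of reach is approached as far as the arm can. A call is refused whole if a number of a shift passes 0.05 or a number of a turn 8.59, either way. A call with a gripper value outside its range is refused whole. OPENING is the finger opening in m, from 0 to 0.0854, set as the call begins (- or left out, the last holds). The fingers move at their own pace and stop on an object; FORCE is the grip in N (left out, the last holds). Time passes only in rows, so rows that do not move let the fingers close. It gives the time, the measured TCP pose, the force, the opening and the grip force at its end, in the units of the state.
- bot.get_obs(): the state, without advancing time (a new reading comes with each control period).
- bot.read_camera(name): name is "side" or "top" or "wrist"; returns a dict with "color" (480x640x3 uint8, red, green, blue), "mtx" (3x3 intrinsics, pixels), "world_from_camera" (4x4, takes a point from camera to world coordinates); the wrist camera has in their place "hand_eye" (4x4, takes a point from camera to tool coordinates, whose origin is the TCP and whose axes are the flange's). Camera axes: x right, y up, looking along -z (the intrinsics and any distortion apply to the point x, -y, -z); pixel columns grow to the right and rows downward; lengths in m; the calibration is good to about 2 mm. A picture is of the moment at which its call begins: read the wrist's pose just before it. There is no depth.
- bot.hand_in(): hands the job in; it is judged then, once.
The state is a dict: "t": time; "q": joint angles; "joint_vel": joint speeds; "joint_torque": joint torques, N m; "eef_pos": TCP position; "tool_rot": TCP orientation; "contact_force": force on the tool from outside, world axes, zero at the start; "torque": the same for the moment, N m; "gripper_width": opening from 0.0 (shut) to 1.0 (fully open); "grasp_force": force on a finger pad.
Only numpy, scipy, OpenCV 4.12 (cv2) and the standard library are available. Lean on these libraries where they do the work, as an engineer would, in place of code of your own. Each camera call takes 0.05 s, during which the arm holds its last target. There are 200 camera calls.

### The job

On the seed-lab bench, pick up the blue soft-faced mallet and use it to tap the orange wedge of the seed-tray clamp sideways into the clamp until it stops advancing and sits tight. Use several light taps, drawing the mallet back after each, so that the first tap does not already drive it home; do not push the wedge with your fingers. Then lay the mallet down flat on the bench, and leave the steel hammer with the red handle where it is.

Things in the scene. Friction and masses are not known exactly. Their poses are not given: they have to be found in the camera images.
- mallet_grip (a point): Mallet (0.3 kg) lying flat: blue block head with white faces (40 along x, 88 over faces, 40 high), wooden handle 26 wide, 30 high. Point: grip point on handle's centre line, 20 mm above the underside. x runs along the handle to the head, centred 55 mm ahead; handle ends 103 mm behind in a knob 34 wide, 40 high. Striking faces look along +y and -y, 44 mm off the centre line; either will do.
- wedge_butt (a point): Centre of the struck face (34 wide, 36 high) of the orange wedge, 44 mm above the bench; moves with it. y: the level direction it is driven, square to the face; z up. It stands 20 mm out of the clamp's side when home, 50 to 65 mm at the start. The fixed clamp (walls to 67 mm high, holding a white tray of maize) lies past that side, from 45 mm on this point's -x side to 185 mm on its +x side.
- wedge (a joint): How far the wedge is in, in m: 0 farthest out, 0.045 home against its end stop, where it is tight; starts between 0 and 0.015. It needs 5 N to start and about 7 N near home, a little more when moved fast, and stays where it is left.
- hammer_grip (a point): Bystander, leave alone: steel hammer with red handle, 260 long, head 26 x 78 x 26, lying flat about 160 mm to the left or right of the mallet. Point on the handle's centre line, 13 mm above the bench, 182 mm from the handle's end; x runs along the handle to the head, centred 65 mm ahead.
Not all that is in view belongs to the job. Several things look just like the part that bears mallet_grip: the one meant starts farthest to the robot's left.

How it is judged:
On the way, in this order (a step that is already met when the one before it is completed fails the run):
1. the mallet is in the gripper and lifted off the bench (height (world z) of mallet_grip above 0.035 m and contact force between the fingers and mallet above 1 N), for 0.1 s.
2. a tap with the mallet has driven the wedge part of the way (at least 3 mm, still 6 mm or more short of home) and the mallet has been drawn back from it (distance of wedge_butt from where it was at the start of the episode above 0.003 m and value of joint wedge below 0.039 m and contact force between mallet and wedge below 0.1 N), for 0.1 s.
3. the wedge is home, within 4 mm of its stop (value of joint wedge above 0.041 m), for 0.1 s.
At the end, for the whole second after the job is handed in: The wedge is within 4 mm of its stop, the mallet lies released and still on the bench (grip point lower than 30 mm, handle level within 15 degrees), not touching the wedge, and the steel hammer is within 30 mm of where it was (value of joint wedge above 0.041 m and height (world z) of mallet_grip below 0.03 m and angle between mallet_grip's own x axis and vertical between 1.3 and 1.85 rad and linear speed of mallet below 0.02 m/s and contact force between mallet and wedge below 0.1 N and distance of hammer_grip from where it was at the start of the episode below 0.03 m).
It fails at once if the fingers push the wedge (contact force between the fingers and wedge above 1 N).
It fails at once if the steel hammer is moved by more than 30 mm (distance of hammer_grip from where it was at the start of the episode above 0.03 m).
It also fails if it takes over 51 s, if anything falls off the work surface, if the arm or the gripper's body presses on something with over 40 N, if the wrist force passes 120 N, or if a joint passes its speed limit or range.

## Working session

There is one attempt and no reset: what is moved stays moved. The work goes in short steps, Python scripts to look and compute and a shell command to move; the robot and the scene stay as the last step left them, time stands still between calls to the robot, and variables do not carry over. Pictures are saved under pics/ and viewed, at most 10 in all, crops included, and the job is handed in when it is done.

```bash
mkdir -p pics; ls
cat > h.py <<'E'
import numpy as np, cv2
from station import bot
from scipy.spatial.transform import Rotation as R
def T():
    o=bot.get_obs(); M=np.eye(4); w,x,y,z=o["tool_rot"]; M[:3,:3]=R.from_quat([x,y,z,w]).as_matrix(); M[:3,3]=o["eef_pos"]; return M
def shot(name,f=None):
    t=T(); c=bot.read_camera(name); img=cv2.cvtColor(c["color"],cv2.COLOR_RGB2BGR)
    if f: cv2.imwrite("pics/"+f,img)
    W=c.get("world_from_camera"); W=np.array(W) if W is not None else t@np.array(c["hand_eye"])
    d=c.get("distortion",c.get("dist"))
    return img,np.array(c["mtx"]),W,c
def ray(px,K,W,z):
    u=np.array([(px[0]-K[0,2])/K[0,0],-(px[1]-K[1,2])/K[1,1],-1.]); d=W[:3,:3]@u; o=W[:3,3]
    return o+d*(z-o[2])/d[2]
def proj(P,K,W):
    c=np.linalg.inv(W)@np.append(P,1); return K[0,0]*c[0]/-c[2]+K[0,2], -K[1,1]*c[1]/-c[2]*1+K[1,2]
E
python3 - <<'E'
from h import *
ims=[]
for n in ["top","side"]:
    i,K,W,c=shot(n,n+"0.png"); print(n,list(c),K.tolist(),W.round(3).tolist())
print(T().round(3).tolist(), bot.get_obs()["t"])
E
```

```text
pics
top ['color', 'mtx', 'world_from_camera'] [[526.577303539488, 0.0, 316.33371636450886], [0.0, 526.577303539488, 232.6102618985015], [0.0, 0.0, 1.0]] [[-0.006, 0.995, -0.102, 0.453], [-1.0, -0.005, 0.008, -0.203], [0.007, 0.103, 0.995, 0.881], [0.0, 0.0, 0.0, 1.0]]
side ['color', 'mtx', 'world_from_camera'] [[579.0034530279613, 0.0, 320.96844307237035], [0.0, 579.0034530279613, 241.20761647453176], [0.0, 0.0, 1.0]] [[-0.987, 0.124, -0.102, 0.457], [-0.159, -0.681, 0.715, 0.496], [0.019, 0.722, 0.692, 0.739], [0.0, 0.0, 0.0, 1.0]]
[[-0.932, 0.361, -0.0, 0.244], [0.361, 0.932, -0.002, 0.629], [-0.0, -0.002, -1.0, 0.209], [0.0, 0.0, 0.0, 1.0]] 0.1
```

View pics/top0.png

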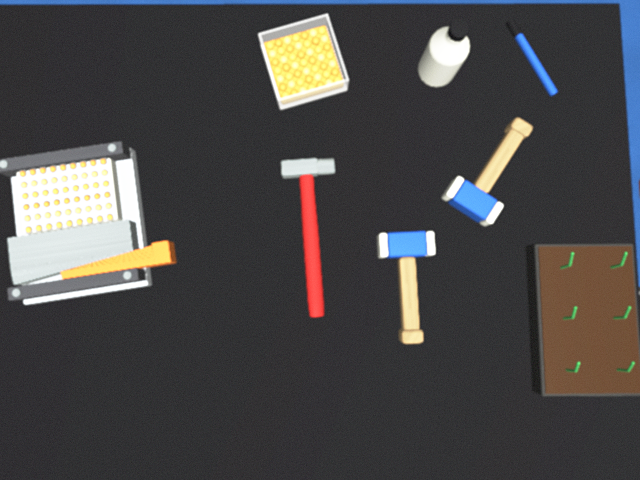

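View pics/side0.png

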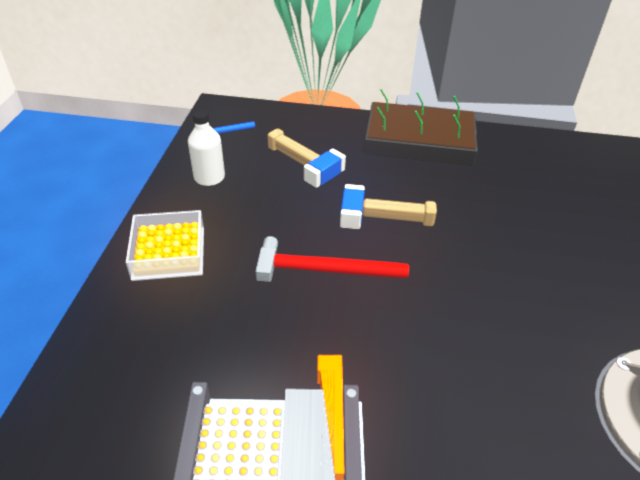

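The top view shows the left-hand mallet (head at about 406,245, knob at 411,337), the hammer between it and the wedge (x≈310), and the wedge butt at about (172,252), which is driven to the left. The side view agrees. Next I'll measure by colour.

```bash
cat > m.py <<'E'
from h import *
def mask(img,lo,hi): return cv2.inRange(cv2.cvtColor(img,cv2.COLOR_BGR2HSV),lo,hi)
def blobs(m,amin=150):
    cs,_=cv2.findContours(m,cv2.RETR_EXTERNAL,cv2.CHAIN_APPROX_NONE)
    return [c for c in cs if cv2.contourArea(c)>amin]
E
python3 - <<'E'
from m import *
for n in ["top","side"]:
    img,K,W,c=shot(n); print(n)
    for nm,lo,hi,z in [("blue",(105,120,60),(125,255,255),.04),("wood",(12,60,80),(22,170,255),.035),("red",(0,200,80),(4,255,255),.02),("orange",(8,200,120),(18,255,255),.062)]:
        for b in blobs(mask(img,lo,hi)):
            r=cv2.minAreaRect(b); p=cv2.boxPoints(r)
            if cv2.contourArea(b)>9000: continue
            cc=ray(r[0],K,W,z)
            print(nm,np.round(r[0]),np.round(cc,3)[:2],"corners",[np.round(ray(q,K,W,z)[:2],3).tolist() for q in p])
img,K,W,c=shot("top")
for b in blobs(mask(img,(8,200,120),(18,255,255))):
    ap=cv2.approxPolyDP(b,2.5,True)[:,0]; print("wedge poly",ap.tolist(),[ray(q,K,W,.062).round(3)[:2].tolist() for q in ap])
crop=cv2.resize(img[130:320,0:200],None,fx=4,fy=3.1) ; crop=cv2.resize(img[200:320,20:200],None,fx=4,fy=4); i2,K2,W2,_=shot("side"); c2=cv2.resize(i2[340:480,260:400],None,fx=4,fy=4)
cv2.imwrite("pics/w1.png",cv2.resize(np.hstack([crop[:480],c2[:480]]),(800,300)))
E
```

```text
top
blue [406. 244.] [ 0.52  -0.353] corners [[0.541, -0.321], [0.543, -0.385], [0.499, -0.385], [0.497, -0.322]]
blue [472. 201.] [ 0.589 -0.462] corners [[0.586, -0.422], [0.629, -0.451], [0.592, -0.503], [0.55, -0.474]]
blue [536.  64.] [ 0.82  -0.577] corners [[0.868, -0.54], [0.878, -0.556], [0.772, -0.613], [0.763, -0.597]]
blue [320. 143.] [ 0.686 -0.215] corners [[0.933, 0.318], [0.932, -0.757], [0.451, -0.724], [0.457, 0.292]]
wood [410. 301.] [ 0.43  -0.359] corners [[0.499, -0.34], [0.5, -0.379], [0.362, -0.378], [0.361, -0.339]]
wood [502. 153.] [ 0.669 -0.515] corners [[0.625, -0.459], [0.737, -0.541], [0.714, -0.572], [0.603, -0.49]]
side
blue [353. 199.] [ 0.52  -0.351] corners [[0.539, -0.321], [0.543, -0.381], [0.5, -0.382], [0.497, -0.322]]
blue [327. 166.] [ 0.583 -0.446] corners [[0.624, -0.449], [0.582, -0.516], [0.542, -0.444], [0.584, -0.382]]
wood [165. 264.] [ 0.808 -0.129] corners [[0.862, -0.123], [0.762, -0.153], [0.755, -0.136], [0.854, -0.106]]
wood [400. 210.] [ 0.429 -0.34 ] corners [[0.496, -0.3], [0.499, -0.376], [0.36, -0.381], [0.364, -0.306]]
wood [290. 148.] [ 0.67  -0.498] corners [[0.734, -0.508], [0.724, -0.584], [0.608, -0.49], [0.622, -0.422]]
wood [424. 125.] [ 0.395 -0.644] corners [[0.509, -0.572], [0.516, -0.724], [0.273, -0.722], [0.286, -0.572]]
wood [320.  97.] [ 0.642 -0.719] corners [[0.733, -0.68], [0.746, -0.753], [0.548, -0.759], [0.543, -0.687]]
red [341. 265.] [ 0.519 -0.194] corners [[0.632, -0.17], [0.637, -0.203], [0.405, -0.219], [0.405, -0.186]]
```

View pics/w1.png

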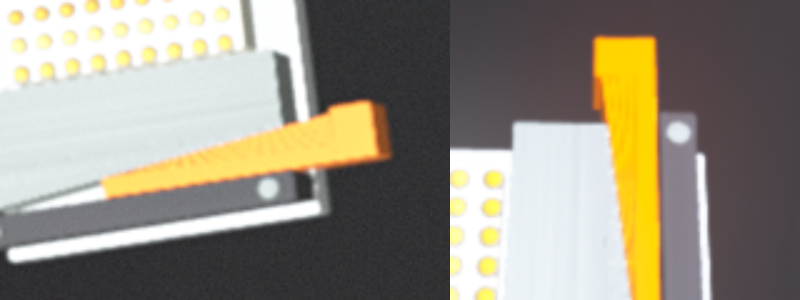

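Run:
```python
from m import *
for n,at in [("top",(165,253)),("side",(330,370))]:
    img,K,W,c=shot(n); hsv=cv2.cvtColor(img,cv2.COLOR_BGR2HSV); print(n,hsv[at[1],at[0]], hsv[252,173] if n=="top" else hsv[360,330])
    for b in blobs(mask(img,(8,190,100),(20,255,255))):
        ap=cv2.approxPolyDP(b,1.5,True)[:,0]
        print("poly"); 
        for q in ap: print(q,ray(q,K,W,.062).round(3)[:2],ray(q,K,W,.026).round(3)[:2])
    if n=="top":
        for nm,p,q,z in [("base",(24.8,303.2),(151.2,283.2),.0),("butttop",(168.8,240.4),(171.2,263.2),.062)]:
            a,b=ray(p,K,W,z),ray(q,K,W,z); print(nm,a.round(4),b.round(4),np.degrees(np.arctan2(*(b-a)[1::-1])))
        for p in [(133,149),(150,284),(100,148),(127,275),(112,147),(16,293),(4,163)]: print(p,ray(p,K,W,.067).round(4),ray(p,K,W,0).round(4))
        for p in [(307,178),(316,315),(310,166)]: print("ham",ray(p,K,W,.02).round(3))
```

```text
top [ 25 143 255] [ 12 191 139]
base [0.4286 0.2727 0.    ] [0.4603 0.0652 0.    ] -81.31714316894582
butttop [0.5259 0.0207 0.062 ] [0.4904 0.0162 0.062 ] -172.740986361001
(133, 149) [0.6704 0.0789 0.067 ] [0.6883 0.1021 0.    ]
(150, 284) [0.4585 0.0466 0.067 ] [0.4589 0.0671 0.    ]
(100, 148) [0.6722 0.1308 0.067 ] [0.6903 0.1583 0.    ]
(127, 275) [0.4724 0.0823 0.067 ] [0.4741 0.1057 0.    ]
(112, 147) [0.6737 0.112  0.067 ] [0.6919 0.138  0.    ]
(16, 293) [0.446  0.2507 0.067 ] [0.4454 0.2881 0.    ]
(4, 163) [0.6487 0.2801 0.067 ] [0.6649 0.3198 0.    ]
ham [ 0.633 -0.195  0.02 ]
ham [ 0.407 -0.208  0.02 ]
ham [ 0.653 -0.2    0.02 ]
side [ 25 255 255] [ 25 255 255]
```

```bash
python3 -m inch '[[-0.036,-0.033,0,0],[-0.036,-0.033,0,0],[-0.036,-0.033,0,0],[-0.036,-0.033,0,0],[-0.036,-0.033,0,0],[-0.036,-0.033,0,0],[-0.036,-0.033,0,0],[-0.036,-0.033,0,0],[-0.036,-0.033,0,0],[-0.036,-0.033,0,0],[-0.036,-0.033,0,0],[-0.036,-0.033,0,0]]' 0.08 100
cat > go.py <<'E'
# python3 go.py x y z yaw : shift in tool axes (as they stand) and turn to bring tool's y axis to yaw+90 deg (mod 180)
import sys; from h import *
x,y,z,yaw=map(float,sys.argv[1:]); t=T(); d=t[:3,:3].T@(np.array([x,y,z])-t[:3,3])
a=np.degrees(np.arctan2(t[1,1],t[0,1])); print("shift",d.round(4),"turn",round(-((yaw+90-a+90)%180-90),2),"tooly",a.round(2),"pos",t[:3,3].round(4),"t",bot.get_obs()["t"])
E
python3 go.py 0.465 -0.355 0.21 2
python3 - <<'E'
from m import *
img,K,W,c=shot("side")
a,b=[ray(p,K,W,.062) for p in [(318.4,355.2),(342.8,354.8)]]; print(a.round(4),b.round(4),(a+b)/2)
E
```

```text
t: 1.6
eef_pos: [0.5043, 0.1022, 0.2102]
tool_rot: [0.0, 0.184, 0.983, 0.0]
contact_force: [1.5, 1.2, 1.0]
gripper_width: 0.935
grasp_force: 0.0
shift [-1.285e-01 -4.406e-01 -1.000e-04] turn -23.18 tooly 68.82 pos [0.5043 0.1022 0.2102] t 1.6
[0.5237 0.0251 0.062 ] [0.49   0.0185 0.062 ] [0.50686182 0.02183816 0.062     ]
```

```bash
python3 -m inch '[[-0.013,-0.044,0,0],[-0.013,-0.044,0,0],[-0.013,-0.044,0,0],[-0.013,-0.044,0,0],[-0.013,-0.044,0,0],[-0.013,-0.044,0,0],[-0.013,-0.044,0,0],[-0.013,-0.044,0,0],[-0.013,-0.044,0,0],[-0.013,-0.044,0,0]]' 0.08
python3 -m inch '[[0,0,0,-7.7],[0,0,0,-7.7],[0,0,0,-7.7],[0,0,0,0]]' | head -2
python3 go.py 0.465 -0.355 0.021 2
python3 - <<'E'
from m import *
img,K,W,c=shot("wrist","wr1.png"); print(K.round(1).tolist(),c["hand_eye"])
for nm,lo,hi,z in [("blue",(105,120,60),(125,255,255),.04),("wood",(12,60,80),(22,170,255),.035)]:
    for b in blobs(mask(img,lo,hi),400):
        r=cv2.minAreaRect(b); p=cv2.boxPoints(r); print(nm,np.round(r[0]),[ray(q,K,W,z)[:2].round(3).tolist() for q in [r[0],*p]])
E
```

```text
t: 2.65
eef_pos: [0.4658, -0.3547, 0.21]
tool_rot: [0.0, 0.184, 0.983, 0.0]
contact_force: [1.2, -0.1, 0.6]
gripper_width: 0.932
grasp_force: 0.0
t: 3.05
eef_pos: [0.4659, -0.3531, 0.2098]
shift [ 0.001  -0.0019  0.1888] turn -0.03 tooly 91.97 pos [ 0.4659 -0.3531  0.2098] t 3.05
[[367.9, 0.0, 326.6], [0.0, 367.9, 245.9], [0.0, 0.0, 1.0]] [[ 8.12912170e-04  9.48070842e-01  3.18058198e-01  8.18483188e-02]
 [ 9.99999664e-01 -7.37015920e-04 -3.58955042e-04  1.47030307e-03]
 [-1.05900853e-04  3.18058383e-01 -9.48071123e-01 -1.63831839e-01]
 [ 0.00000000e+00  0.00000000e+00  0.00000000e+00  1.00000000e+00]]
blue [219. 318.] [[0.578, -0.458], [0.581, -0.497], [0.537, -0.466], [0.574, -0.419], [0.621, -0.449]]
wood [ 52. 129.] [[0.398, -0.594], [0.301, -0.616], [0.298, -0.533], [0.518, -0.567], [0.521, -0.67]]
```

View pics/wr1.png

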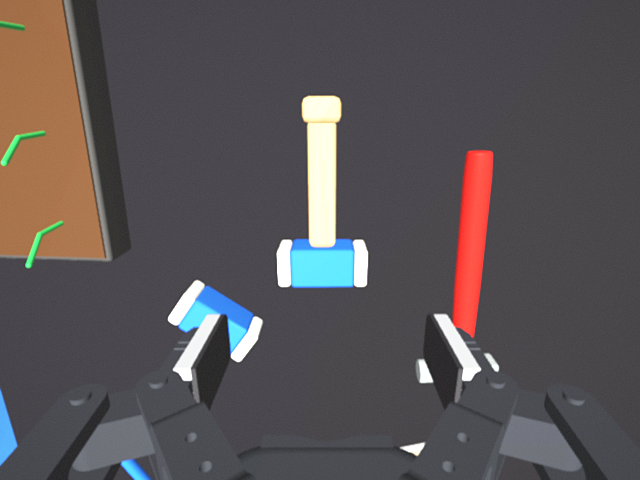

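The wrist view shows the mallet square to the camera: head at (322,263), handle from (321,123) to (322,245), and the hammer well clear at column 475.

```bash
python3 - <<'E'
from h import *
K=np.array([[367.9,0,326.6],[0,367.9,245.9],[0,0,1.]])
c=bot.read_camera("wrist"); W=T()@np.array(c["hand_eye"])
for p,z in [((321.5,123),.035),((322,244),.035),((322.5,263),.04),((321.5,98),.04)]: print(p,ray(p,K,W,z).round(4))
E
python3 go.py 0.465 -0.3555 0.021 2
```

```text
(321.5, 123) [ 0.3846 -0.3584  0.035 ]
(322, 244) [ 0.4958 -0.355   0.035 ]
(322.5, 263) [ 0.5136 -0.354   0.04  ]
(321.5, 98) [ 0.3646 -0.3588  0.04  ]
shift [ 0.001  -0.0025  0.1888] turn -0.29 tooly 91.71 pos [ 0.4659 -0.353   0.2098] t 3.15
```

```bash
python3 -m inch '[[0.001,-0.0025,0.04,0],[0,0,0.04,0],[0,0,0.04,0],[0,0,0.03,0],[0,0,0.02,0],[0,0,0.01,0],[0,0,0.008,0],[0,0,0,0]]' 0.07 && python3 -m inch '[[0,0,0,0],[0,0,0,0],[0,0,0,0],[0,0,0,0],[0,0,0,0]]' 0 110
```

```text
t: 3.95
eef_pos: [0.4649, -0.3556, 0.0216]
tool_rot: [-0.0, -0.016, 1.0, 0.0]
contact_force: [0.2, -0.0, -0.2]
gripper_width: 0.817
grasp_force: 0.0
t: 4.45
eef_pos: [0.465, -0.3558, 0.0221]
tool_rot: [0.0, -0.017, 1.0, -0.0]
contact_force: [-0.7, 0.6, 0.1]
gripper_width: -0.002
grasp_force: 0.0
```

Run:
```python
from h import *
shot("wrist","wr2.png"); i,_,_,_=shot("side"); a=cv2.imread("pics/wr2.png"); cv2.imwrite("pics/c2.png",np.hstack([cv2.resize(a,(400,300)),cv2.resize(i[120:320,220:487],(400,300))]))
```

```text
(no output)
```

View pics/c2.png

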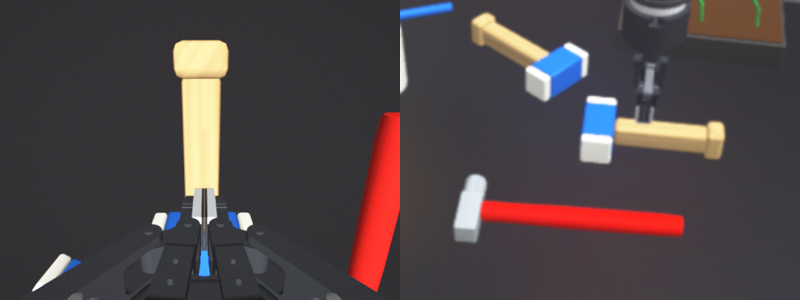

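Run:
```python
from h import *
t=T(); print(t[:3,3], bot.get_obs()["contact_force"],bot.get_obs()["grasp_force"])
i,K,W,_=shot("side")
for z in (0.008,.022,.036,.05): print(z,proj([t[0,3],t[1,3],z],K,W))
i2,K2,W2,_=shot("wrist")
for z in (0.008,.022,.036,.05): print(z,proj([t[0,3],t[1,3],z],K2,W2))
a=cv2.resize(i[150:250,320:453],(400,300),interpolation=cv2.INTER_CUBIC); i3,_,_,_=shot("top"); b=cv2.resize(i3[215:315,340:473],(400,300),interpolation=cv2.INTER_CUBIC)
cv2.imwrite("pics/c3.png",np.hstack([a,b]))
```

```text
[ 0.4649271  -0.35576979  0.02189471] [ 0.3226465   1.07068464 -0.72660844] 0.0
0.008 (np.float64(380.14462145040966), np.float64(213.52936571486075))
0.022 (np.float64(380.8048110167066), np.float64(207.99668431708042))
0.036 (np.float64(381.4766706805969), np.float64(202.366202325105))
0.05 (np.float64(382.1605126379336), np.float64(196.63530339920942))
0.008 (np.float64(323.638099777062), np.float64(285.85917355693226))
0.022 (np.float64(323.42557170490534), np.float64(297.82703095517485))
0.036 (np.float64(323.1794483510529), np.float64(311.6867021571619))
0.05 (np.float64(322.8910802458385), np.float64(327.92525514635275))
```

View pics/c3.png

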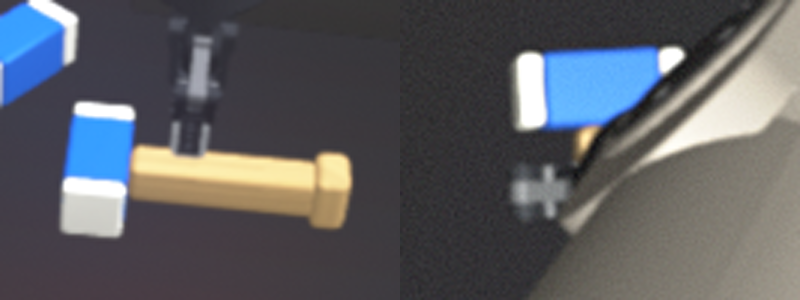

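Run:
```python
from h import *
print(bot.finger_overhang, [a for a in dir(bot) if a[0]!='_'], bot.get_obs()["gripper_width"])
c=bot.read_camera("wrist");K=np.array(c["mtx"]);H=np.array(c["hand_eye"])
for x in(-.011,.011):
  for z in (.014,0,-.014,-.028): print(x,z,np.round(proj([x,0,z],K,H),0))
i,K,W,_=shot("top")
print(proj([.4649,-.3558,.03],K,W))
cv2.imwrite("pics/w5.png",cv2.imread("pics/wr2.png")[240:480,200:460])
```

```text
0.014 ['PlanningError', 'finger_overhang', 'get_obs', 'hand_in', 'read_camera'] 0.0005564287326667633
-0.011 0.014 [324. 304.]
-0.011 0 [323. 317.]
-0.011 -0.014 [323. 332.]
-0.011 -0.028 [323. 350.]
0.011 0.014 [324. 266.]
0.011 0 [323. 277.]
0.011 -0.014 [323. 290.]
0.011 -0.028 [323. 304.]
(np.float64(407.40086475987255), np.float64(278.6572637411151))
```

View pics/w5.png

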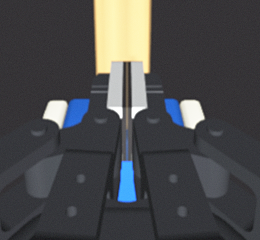

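The fingers shut above the handle. Both views put the real fingertips about 35–40 mm behind where the stated TCP implies. I'll open, go lower in steps while watching the force, and check the tips again.

```bash
python3 -m inch '[[0,0,0,0],[0,0,0,0],[0,0,0,0]]' 0.06 110 && python3 -m inch '[[0,0,0.008,0],[0,0,0.008,0],[0,0,0.004,0],[0,0,0.004,0],[0,0,0.003,0],[0,0,0.003,0],[0,0,0,0]]'
python3 - <<'E'
from h import *
a,_,_,_=shot("wrist"); i,_,_,_=shot("side"); b=cv2.resize(i[150:250,320:453],(400,300),interpolation=cv2.INTER_CUBIC)
cv2.imwrite("pics/c4.png",np.hstack([cv2.resize(a,(400,300)),b]))
E
```

```text
t: 5.1
eef_pos: [0.4649, -0.3558, 0.0218]
tool_rot: [-0.0, -0.017, 1.0, 0.0]
contact_force: [0.4, -0.5, -0.1]
gripper_width: 0.509
grasp_force: 0.0
t: 5.8
eef_pos: [0.4647, -0.3556, -0.0086]
tool_rot: [-0.0, -0.017, 1.0, 0.0]
contact_force: [-0.8, -1.0, 0.6]
gripper_width: 0.704
grasp_force: 0.0
```

View pics/c4.png

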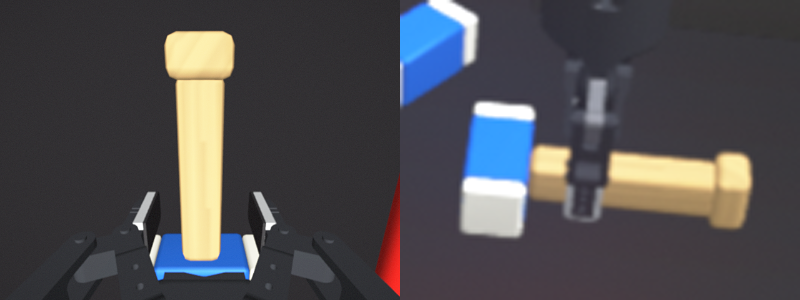

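The fingers now straddle the handle with no contact, so the offset is confirmed. I'll go down 6 mm more and close.

```bash
python3 -m inch '[[0,0,0.003,0],[0,0,0.003,0],[0,0,0,0]]' && python3 -m inch '[[0,0,0,0],[0,0,0,0],[0,0,0,0],[0,0,0,0],[0,0,0,0]]' 0 110
```

```text
t: 6.2
eef_pos: [0.4646, -0.3555, -0.0147]
tool_rot: [-0.0, -0.017, 1.0, 0.0]
contact_force: [0.2, 0.1, 0.8]
gripper_width: 0.703
grasp_force: 0.0
t: 6.7
eef_pos: [0.465, -0.3564, -0.0136]
tool_rot: [0.0, -0.016, 1.0, -0.0]
contact_force: [-1.9, 0.3, 5.0]
gripper_width: 0.285
grasp_force: 108.5
```

```bash
python3 -m inch '[[0,0,-0.01,0],[0,0,-0.02,0],[0,0,-0.03,0],[0,0,-0.03,0],[0,0,-0.03,0],[0,0,-0.02,0],[0,0,0,0]]'; python3 go.py 0.4653 -0.0714 0.1264 8.7
python3 - <<'E'
from h import *
for n in["side"]:
  i,K,W,_=shot(n)
  b=i
  cv2.imwrite("pics/c5.png",b)
E
```

```text
t: 7.4
eef_pos: [0.4662, -0.3566, 0.1285]
tool_rot: [0.002, -0.017, 1.0, -0.001]
contact_force: [0.3, 0.0, -4.7]
gripper_width: 0.285
grasp_force: 108.3
shift [-0.0086  0.2851  0.0016] turn -6.79 tooly 91.91 pos [ 0.4662 -0.3566  0.1285] t 7.4
```

View pics/c5.png

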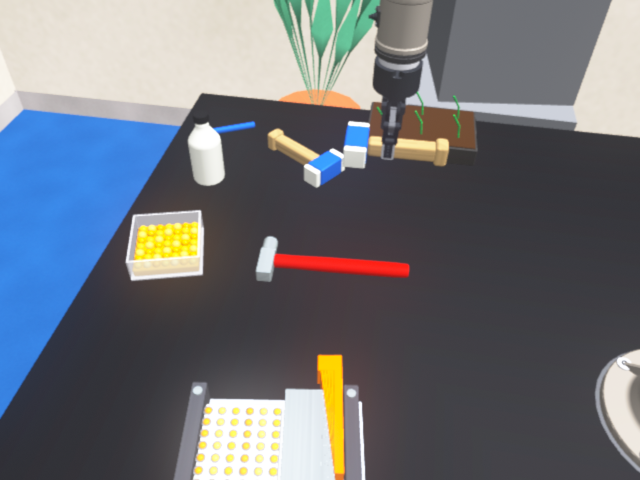

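The mallet is held level and clear of the bench. Next I carry it over the hammer to the wedge side.

```bash
python3 -m inch '[[-0.001,0.015,0,0],[-0.001,0.03,0,0],[-0.001,0.04,0,0],[-0.001,0.04,0,0],[-0.001,0.04,0,0],[-0.001,0.04,0,0],[-0.001,0.035,0,0],[-0.001,0.03,0,-3.4],[0,0.015,0,-3.4],[0,0,0,0]]'; python3 go.py 0.4653 -0.0714 0.0305 8.7
cat > see.py <<'E'
from m import *
t=T(); o=bot.get_obs()
i,K,W,_=shot("side"); hs=cv2.cvtColor(i,cv2.COLOR_BGR2HSV)
m=cv2.inRange(hs,(20,235,150),(27,255,255)); m[:, :300]=0; m[:,365:]=0; m[:330]=0
ys,xs=np.nonzero(m); r=ys.min()
a=[ray((x,r),K,W,.062) for x in (xs[ys<=r+3].min(),xs[ys<=r+3].max())]; print("butt(side)",r,np.mean(a,0).round(4),a[0].round(4),a[1].round(4))
z=t[2,3]+.034+.02
for n in ("side","top"):
    i,K,W,_=shot(n)
    for b in blobs(mask(i,(105,120,60),(125,255,255)),200):
        if cv2.contourArea(b)>9000: continue
        q=cv2.minAreaRect(b); print(n,"blue",ray(q[0],K,W,z).round(4),np.round(q[1]),[ray(p,K,W,z)[:2].round(3).tolist() for p in cv2.boxPoints(q)])
e=-t[:3,0]; print("head by tcp",(t[:3,3]+.055*e).round(4),"force",np.round(o["contact_force"],1))
E
python3 see.py
```

```text
t: 8.45
eef_pos: [0.4611, -0.0678, 0.1246]
tool_rot: [-0.001, -0.079, 0.997, 0.001]
contact_force: [-0.6, -0.4, -3.3]
gripper_width: 0.281
grasp_force: 108.5
shift [-0.0039 -0.0044  0.0941] turn 0.39 tooly 99.09 pos [ 0.4611 -0.0678  0.1246] t 8.45
butt(side) 356 [0.5088 0.0239 0.062 ] [0.524  0.0266 0.062 ] [0.4936 0.0212 0.062 ]
side blue [ 0.5154 -0.0559  0.1786] [32. 29.] [[0.54, -0.083], [0.5, -0.091], [0.492, -0.03], [0.53, -0.023]]
side blue [ 0.5583 -0.2597  0.1786] [27. 30.] [[0.591, -0.262], [0.557, -0.315], [0.526, -0.257], [0.559, -0.208]]
top blue [ 0.5182 -0.0787  0.1786] [34. 23.] [[0.538, -0.059], [0.544, -0.089], [0.499, -0.099], [0.493, -0.068]]
top blue [ 0.5667 -0.4195  0.1786] [40. 31.] [[0.564, -0.385], [0.6, -0.41], [0.569, -0.454], [0.534, -0.429]]
top blue [ 0.7593 -0.515   0.1786] [71. 11.] [[0.799, -0.484], [0.808, -0.498], [0.72, -0.545], [0.712, -0.532]]
top blue [ 0.6479 -0.2133  0.1786] [286. 639.] [[0.854, 0.232], [0.853, -0.666], [0.451, -0.638], [0.456, 0.21]]
head by tcp [ 0.5154 -0.0591  0.1245] force [-0.6 -0.4 -3.3]
```

```bash
python3 -m inch '[[-0.004,-0.004,0.02,0],[0,0,0.025,0],[0,0,0.025,0],[0,0,0.018,0],[0,0,0.006,0],[0,0,0,0]]'; python3 see.py
```

```text
t: 9.2
eef_pos: [0.4664, -0.0752, 0.0312]
tool_rot: [-0.001, -0.075, 0.997, -0.0]
contact_force: [-0.3, -0.1, -3.0]
gripper_width: 0.286
grasp_force: 108.5
butt(side) 356 [0.5081 0.0238 0.062 ] [0.5226 0.0263 0.062 ] [0.4936 0.0212 0.062 ]
side blue [ 0.521  -0.0625  0.0852] [27. 32.] [[0.537, -0.03], [0.545, -0.091], [0.504, -0.097], [0.498, -0.035]]
side blue [ 0.5746 -0.3864  0.0852] [27. 31.] [[0.614, -0.389], [0.573, -0.452], [0.536, -0.384], [0.576, -0.326]]
top blue [ 0.5221 -0.0684  0.0852] [30. 39.] [[0.54, -0.035], [0.549, -0.094], [0.504, -0.101], [0.495, -0.043]]
top blue [ 0.5819 -0.4484  0.0852] [40. 31.] [[0.579, -0.41], [0.619, -0.437], [0.585, -0.487], [0.545, -0.46]]
top blue [ 0.8    -0.5564  0.0852] [71. 11.] [[0.845, -0.521], [0.855, -0.537], [0.755, -0.591], [0.746, -0.576]]
top blue [ 0.6739 -0.2147  0.0852] [286. 639.] [[0.908, 0.29], [0.906, -0.727], [0.451, -0.696], [0.457, 0.265]]
head by tcp [ 0.5208 -0.067   0.0311] force [-0.3 -0.1 -3. ]
```

```bash
python3 -m inch '[[0,0.02,0,0],[0,0.018,0,0],[0,0.01,0,0],[0,0.006,0,0]]'; python3 -m inch '[[0,-0.015,0,0],[0,-0.015,0,0],[0,0,0,0],[0,0,0,0]]'; python3 see.py | grep -v top
```

```text
t: 9.75
eef_pos: [0.4598, -0.0218, 0.0328]
tool_rot: [0.001, -0.075, 0.997, -0.001]
contact_force: [-0.8, -8.4, -1.3]
gripper_width: 0.286
grasp_force: 109.1
t: 10.15
eef_pos: [0.4638, -0.0503, 0.0322]
tool_rot: [0.0, -0.076, 0.997, 0.0]
contact_force: [1.2, 0.3, -2.9]
gripper_width: 0.285
grasp_force: 108.9
butt(side) 362 [0.5073 0.0338 0.062 ] [0.5224 0.0364 0.062 ] [0.4923 0.0311 0.062 ]
side blue [ 0.5178 -0.0356  0.0862] [33. 27.] [[0.542, -0.063], [0.503, -0.07], [0.495, -0.009], [0.532, -0.003]]
side blue [ 0.5759 -0.3826  0.0862] [27. 29.] [[0.613, -0.387], [0.576, -0.446], [0.539, -0.379], [0.576, -0.324]]
head by tcp [ 0.5181 -0.042   0.0323] force [ 1.2  0.3 -2.9]
```

Tap 1 drove the wedge 10 mm, with an 8 N reaction. I'll continue.

```bash
python3 -m inch '[[0,0.015,0,0],[0,0.012,0,0],[0,0.008,0,0],[0,0.005,0,0]]' | grep -E "eef|contact"; python3 -m inch '[[0,-0.015,0,0],[0,-0.015,0,0],[0,0,0,0],[0,0,0,0]]' | grep -E "eef|contact"; python3 see.py | grep butt
python3 -m inch '[[0,0.015,0,0],[0,0.012,0,0],[0,0.008,0,0],[0,0.005,0,0]]' | grep -E "eef|contact"; python3 -m inch '[[0,-0.015,0,0],[0,-0.015,0,0],[0,0,0,0],[0,0,0,0]]'| grep -E "^t|eef|contact"; python3 see.py | grep butt
```

```text
eef_pos: [0.4573, -0.0115, 0.0319]
contact_force: [0.5, -7.7, -2.5]
eef_pos: [0.4618, -0.0398, 0.0317]
contact_force: [-0.7, -0.2, -3.9]
butt(side) 369 [0.505  0.0449 0.062 ] [0.5192 0.0474 0.062 ] [0.4907 0.0424 0.062 ]
eef_pos: [0.4557, -0.0018, 0.0318]
contact_force: [1.2, -12.0, -2.7]
t: 12.05
eef_pos: [0.4603, -0.03, 0.0318]
tool_rot: [-0.0, -0.076, 0.997, 0.0]
contact_force: [-0.3, 0.5, -2.8]
butt(side) 375 [0.5035 0.0544 0.062 ] [0.5176 0.0569 0.062 ] [0.4894 0.052  0.062 ]
```

```bash
for k in 1 2; do python3 -m inch '[[0,0.015,0,0],[0,0.012,0,0],[0,0.006,0,0],[0,0.003,0,0],[0,0,0,0]]' | grep -E "eef|contact"; python3 -m inch '[[0,-0.015,0,0],[0,-0.015,0,0],[0,0,0,0],[0,0,0,0]]' | grep -E "^t|eef|contact"; python3 see.py | grep butt; done
```

```text
eef_pos: [0.4552, -0.0012, 0.032]
contact_force: [1.0, -21.7, -1.3]
t: 13.1
eef_pos: [0.4593, -0.0238, 0.0317]
tool_rot: [-0.0, -0.076, 0.997, 0.0]
contact_force: [0.3, -0.5, -3.3]
butt(side) 375 [0.5035 0.0544 0.062 ] [0.5176 0.0569 0.062 ] [0.4894 0.052  0.062 ]
eef_pos: [0.4546, -0.0005, 0.0322]
contact_force: [2.0, -37.2, 1.0]
t: 14.15
eef_pos: [0.4584, -0.0177, 0.0317]
tool_rot: [-0.0, -0.076, 0.997, 0.0]
contact_force: [0.3, 0.5, -3.0]
butt(side) 375 [0.5035 0.0544 0.062 ] [0.5176 0.0569 0.062 ] [0.4894 0.052  0.062 ]
```

The wedge has stopped: two taps at 22 N and 37 N did not move it, and it stands about 20 mm out, which matches home. I'll draw back and lay the mallet between the clamp and the hammer.

```bash
python3 -m inch '[[0,-0.02,0,0],[0,-0.03,0,0],[0,-0.02,0,0],[0,-0.005,0,0],[0,0,0.015,0],[0,0,0.012,0],[0,0,0.008,0],[0,0,0.004,0],[0,0,0.002,0],[0,0,0.002,0],[0,0,0,0]]'; python3 go.py 0.46 -0.09 -0.0136 8.7
```

```text
t: 15.4
eef_pos: [0.47, -0.0928, -0.0112]
tool_rot: [0.0, -0.076, 0.997, -0.0]
contact_force: [0.3, -0.2, -4.2]
gripper_width: 0.285
grasp_force: 111.2
shift [0.0095 0.0043 0.0024] turn 0.02 tooly 98.72 pos [ 0.47   -0.0928 -0.0112] t 15.4
```

```bash
python3 -m inch '[[0,0,0.001,0],[0,0,0.001,0],[0,0,0.001,0],[0,0,0,0]]' | grep -E "eef|contact"; python3 -m inch '[[0,0,0,0],[0,0,0,0],[0,0,0,0],[0,0,0,0]]' 0.06; python3 -m inch '[[0,0,-0.01,0],[0,0,-0.02,0],[0,0,-0.03,0],[0,0,-0.04,0],[0,0,-0.04,0],[0,0,-0.03,0],[0,0,0,0],[0,0,0,0]]'
python3 - <<'E'
from h import *
i,_,_,_=shot("side","fin.png")
E
```

```text
eef_pos: [0.4701, -0.0928, -0.0136]
contact_force: [-2.2, 1.4, 4.8]
t: 16.2
eef_pos: [0.4701, -0.0929, -0.0142]
tool_rot: [0.0, -0.076, 0.997, -0.0]
contact_force: [0.7, -0.4, 0.6]
gripper_width: 0.703
grasp_force: 0.0
t: 17.0
eef_pos: [0.4702, -0.0927, 0.1566]
tool_rot: [0.001, -0.076, 0.997, 0.0]
contact_force: [0.3, 0.3, -0.4]
gripper_width: 0.699
grasp_force: 0.0
```

View pics/fin.png

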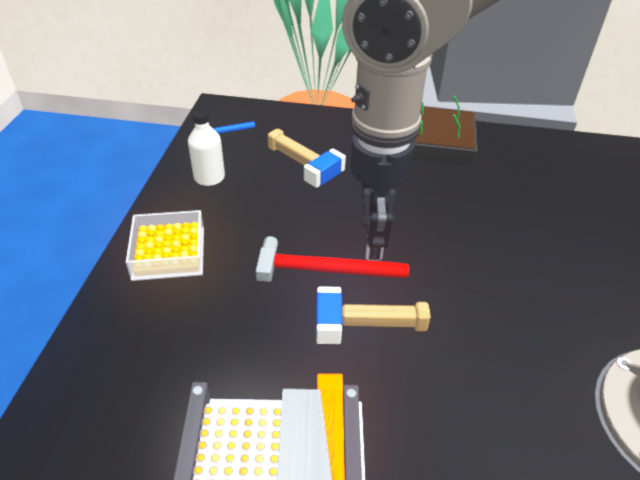

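The mallet lies flat with its head at (329,315), clear of the wedge. The hammer is unmoved, and the wedge butt at (331,378) is home.

```bash
python3 -c "
from station import bot; print(bot.hand_in())"
```

```text
the job is handed in; nothing more can be done
None
```

Job handed in at about 17 s: the wedge was tapped in until two further taps (22 N and 37 N) no longer moved it, the mallet lies flat clear of the wedge, and the hammer did not move; hand-in returned no verdict.

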